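Bring the screw saucer up and point out the bare hinge

ROBOT

A 6-joint arm with a two-finger parallel gripper is mounted at the origin on the work surface. World frame = base frame: x ahead of the robot, y to its left, z up, the work surface at z = 0. Lengths are in m, angles in rad, forces in N, time in s.
With the tool pointing down it reaches from about 0.375 to 0.975 m from the base axis. Payload 3.8 kg.
Tool frame: the origin (TCP) lies at the very end of the fingers, on their centre line; the grasp point (between the pads) lies 19 mm behind it; z points along the fingers, y is the direction in which the jaws open and shut (so a half turn about z gives the same grasp; the last joint's range is limited). The gripper opens to 85 mm and grips with 20 to 120 N. Pads are 22 mm wide; open, the fingers measure 114 mm over their backs; the gripper's body (76 mm by 85 mm) begins 54 mm behind the grasp point. The pads swing forward as they close: fully open they stand 13 mm farther back than shut.
Start: joints at [-1.279, 0.264, 1.604, -0, 1.274, -0.037], TCP at [0.218, -0.639, 0.231] pointing down, gripper open.
Joint ranges: [-2.63, 2.63], [-0.94, 2.18], [0.31, 2.57], [-1.31, 4.45], [0, 2.66], [-2.55, 2.55]. Speed limits (rad/s): [2.57, 2.57, 3.14, 3.14, 3.14, 3.14].

INTERFACE

Orientations are given as a rotation vector (axis times angle).
In Python, from workcell import bot gives the robot as it stands.
- The arm moves only by the tool jog_arm, never from a script. Its argument "plan" is a list of rows, each an object of numbers: "claw": the closure, from 0 (fully open) to 1 (shut); "x", "y", "z": the shift along the tool's x, y, z in m; "turn": the turn about the tool's z in degrees. In form: [{"claw": .., "x": .., "y": .., "z": .., "turn": ..}, ...]. A call has 1 to 10 rows; each row shifts and turns the commanded pose from where the row before left it, along the tool's axes as they then stand; what a row does not reach is not made up. A row lasts 1/8 s, in which the tool goes at most 62.5 mm and 10.7 degrees, less where a joint would pass 70% of its speed; a pose out of reach is approached as far as the arm can. A call is refused whole if a number of a shift passes 0.0625 or a number of a turn 10.7, either way. A call with a gripper value outside its range is refused whole. The fingers move at their own pace and stop on an object; "newtons" is the grip in N (left out, the last holds). Time passes only in rows, so rows that do not move let the fingers close. It gives the time, the measured TCP pose, the force and the opening at its end, in the units of the state.
- bot.read_state(): the state, without advancing time (a new reading comes with each control period).
- bot.read_camera(name): name is "scene" or "top" or "wrist"; returns the picture (420x560x3 uint8, red, green, blue); there is no depth.
- bot.camera_params(name): a dict with "fx", "fy", "cx", "cy" (pixels), "world_to_cam" (4x4, takes a point from world to camera coordinates). Camera axes: x right, y up, looking along -z (the intrinsics and any distortion apply to the point x, -y, -z); pixel columns grow to the right and rows downward; lengths in m; the calibration is good to about 2 mm. The wrist camera is an equidistant fisheye: a pixel r from the principal point sees the ray r / f radians off the axis. A picture is of the moment at which its call begins: read the wrist's pose just before it. camera_params takes no time and is no camera call; for the wrist camera it gives the pose at the moment of the call.
- bot.finish_job(): hands the job in, once; it reports no verdict.
The state is a dict: "time": time; "q": joint angles; "joint_vel": joint speeds; "joint_torque": joint torques, N m; "tool_pos": TCP position; "tcp_rot": TCP orientation; "wrist_force": force on the tool from outside, world axes, zero at the start; "torque": the same for the moment, N m; "width": opening from 0.0 (shut) to 1.0 (fully open).
Only numpy, scipy, OpenCV 4.12 (cv2) and the standard library are available. Lean on these libraries where they do the work, as an engineer would, in place of code of your own. Each camera call takes 0.05 s, during which the arm holds its last target. There are 200 camera calls.

TASK

Set out a hinge repair for the apprentice: with the fingertips, gently slide the porcelain screw saucer across the mat, without lifting it, until its rim is about 25 mm from the bare hinge of the brown browline frame (the hinge that has lost its temple), not touching the frame. Then point at that bare hinge from straight above, the fingertips centred over it and 1 to 2 cm off it, touching nothing, and hold still there for three seconds. Do not touch the frame, and leave everything else on the desk where it lies.

Things in the scene. Friction and masses are not known exactly. Their poses are not given: they have to be found in the camera images.
- saucer: Round white porcelain screw saucer with a chipped rim and a few tiny screws (part of it) in its bottom: 90 mm across the rim, 60 mm across the foot, flaring, 18 mm high, wall 4 mm, inner floor 5 mm up and about 65 mm wide, about 130 g, slides freely with ordinary friction. Origin: centre of its underside, on the work surface; z up.
- bare_hinge (a point): Top of the bare hinge of the brown browline frame: two small steel knuckles, 9 mm by 5 mm together, on the end piece whose temple is missing; about 12 mm above the work surface. z up; y points along the frame towards its other end, x towards the lower edge of the lenses.
- frame: Brown acetate browline spectacle frame, loose and light (35 g), lying front face down: 142 mm wide (along its y), 50 mm from brow edge to lower lens edge (x from -27 to +25 mm), 12 mm high. Its thick brown brow edge is at -x. At the +y end a temple is attached, folded flat over the lenses, its bent tip ending near the far lower lens edge; at the -y end is the bare hinge, at (-18, -66, 12) mm. Origin: middle of the front, on the work surface; z up.
- block: Round solid steel bench block, 64 mm across, 22 mm high, 550 g; to be left alone. It and the saucer may stand in each other's place. Origin: centre of its underside.
- reamer: Hinge reamer lying flat, 127 mm long (x from -65 to +62 mm), with a bone handle 15 mm thick at -x; to be left alone. Origin on the work surface under it.
- temple: The loose brown temple lying flat, about 125 mm long along y (from -60 to +62 mm), 10 mm wide and 4 mm thick, its bent tip at -y reaching 33 mm towards +x; to be left alone. Origin on the work surface, in mid-length.
- loupe: Black eye loupe standing on its narrow end, 37 mm across the top, 30 mm high; to be left alone. Origin: centre of its underside.
- case: Dark closed spectacle case, 62 mm (x) by 160 mm (y), 42 mm high; to be left alone. Origin: centre of its underside.
- driver: Screwdriver lying along its x axis, 130 mm long, handle to -x; to be left alone. Origin on the work surface under its middle.
Not all that is in view belongs to the job. What is shaped like the saucer but black or orange is not meant. Leave any red look-alike of the frame alone.

How it is judged:
On the way, in this order (a step that is already met when the one before it is completed fails the run):
1. the saucer has been slid up to the bare hinge: its rim within 40 mm of it, and at rest (horizontal distance between saucer and bare_hinge below 0.085 m and linear speed of saucer below 0.01 m/s), for 0.2 s.
2. pointing at the bare hinge for 2 s, fingers free of contact: grasp point within 15 mm of it sideways and at most 59 mm over it (fingertips up to about 40 mm off) (horizontal distance between saucer and bare_hinge below 0.085 m and horizontal distance between the grasp point and bare_hinge below 0.015 m and z of the grasp point in the frame of bare_hinge between 0.018 and 0.059 m and contact force between the fingers and anything else below 0.2 N), for 2 s.
At the end, for the whole second after the job is handed in: The saucer stands flat and at rest on the mat with its rim within 40 mm of the bare hinge (its centre 47 to 85 mm from it), the frame is within 6 mm and every other thing within 12 mm of where it began, and the bare hinge has been pointed at for 2 s. The arm may still be pointing or have drawn back (all of step 1 and horizontal distance between saucer and bare_hinge above 0.047 m and height (world z) of saucer below 0.004 m and angle between saucer's own z axis and vertical below 0.08 rad and distance of each of bare_hinge, frame from where it was at the start of the episode below 0.006 m and distance of each of block, reamer, temple, loupe, case, driver from where it was at the start of the episode below 0.012 m); the robot touches nothing.
It fails at once if the saucer is lifted or carried (6 mm or more off the mat) or tipped by more than 0.2 rad (height (world z) of saucer above 0.006 m or angle between saucer's own z axis and vertical above 0.2 rad).
It fails at once if the porcelain saucer is pressed or squeezed with more than 15 N (contact force between the fingers and saucer above 15 N).
It fails at once if the robot or the saucer touches the frame (contact force between any of the fingers, the arm, saucer and frame above 0.3 N).
It fails at once if the frame is moved by more than 6 mm (distance of any of frame, bare_hinge from where it was at the start of the episode above 0.006 m).
It fails at once if another thing on the desk is moved by more than 12 mm (distance of any of block, reamer, temple, loupe, case, driver from where it was at the start of the episode above 0.012 m).
It also fails if it takes over 58 s, if anything falls off the work surface, if the arm or the gripper's body presses on something with over 40 N, if the wrist force passes 120 N, or if a joint passes its speed limit or range.

## Working session

There is one attempt and no reset: what is moved stays moved. The work goes in short steps, Python scripts to look and compute and a tool call to move; the robot and the scene stay as the last step left them, time stands still between calls to the robot, and variables do not carry over. Pictures are saved under pics/ and viewed, about 8 in all and at most 12, crops included, and the job is handed in when it is done.

Besides the shell and the picture viewer there is one more tool, called after "Emit:" in YAML: its name, and indented under it one key for each argument. jog_arm: Moves the arm, as the interface text tells. Its arguments: {"type":"object","properties":{"plan":{"type":"array","items":{"type":"object","properties":{"claw":{"type":"number"},"x":{"type":"number"},"y":{"type":"number"},"z":{"type":"number"},"turn":{"type":"number"}}}},"newtons":{"type":"number"}},"required":["plan"]}

```bash
mkdir -p pics; cat > h.py <<'E'
from workcell import bot
import numpy as np, cv2
def pix2w(name,u,v,z,P=None):
    P=P or bot.camera_params(name)
    T=np.array(P["world_to_cam"]);R=T[:3,:3];t=T[:3,3]
    a=(u-P["cx"])/P["fx"];b=(v-P["cy"])/P["fy"]
    if name=="wrist":
        r=np.hypot(a,b);s=np.sin(r)/r if r>1e-9 else 1
        d=np.array([a*s,-b*s,-np.cos(r)])
    else: d=np.array([a,-b,-1])
    c=-R.T@t;d=R.T@d
    return c+d*(z-c[2])/d[2]
E
python3 - <<'E'
from h import *
for n in ("top","scene"):
    im=bot.read_camera(n);cv2.imwrite(f"pics/{n}0.png",cv2.resize(im[:,:,::-1],(800,600),interpolation=cv2.INTER_CUBIC))
    np.save(f"pics/{n}0.npy",im)
    print({k:v for k,v in bot.camera_params(n).items() if k!='x'})
print(bot.read_state())
E
```

```text
{'fx': 423.3502825230738, 'fy': 423.3502825230738, 'cx': 282.9438523166307, 'cy': 207.65113911193518, 'world_to_cam': array([[-2.91847509e-02, -9.99561142e-01, -5.07684527e-03,
         2.59895480e-02],
       [ 9.81930529e-01, -2.96193068e-02,  1.86909422e-01,
        -5.27302637e-01],
       [-1.86977768e-01,  4.69795566e-04,  9.82364033e-01,
        -1.13847244e+00],
       [ 0.00000000e+00,  0.00000000e+00,  0.00000000e+00,
         1.00000000e+00]])}
{'fx': 479.1084698206684, 'fy': 479.1084698206684, 'cx': 274.7042049334104, 'cy': 204.44629081998406, 'world_to_cam': array([[ 0.57565018,  0.81762551,  0.01074228, -0.31448342],
       [-0.71080585,  0.49386328,  0.50085338,  0.35136458],
       [ 0.40420528, -0.29595202,  0.86546548, -1.44760122],
       [ 0.        ,  0.        ,  0.        ,  1.        ]])}
{'time': 0.1, 'q': array([-1.27887608e+00,  2.64693089e-01,  1.60526395e+00,  1.20751586e-05,
        1.27370417e+00, -3.68938917e-02]), 'joint_vel': array([-0.00082316, -0.00099558, -0.00241165,  0.00042489,  0.00121619,
        0.00034994]), 'joint_torque': array([ 3.16199194e-04, -5.16706073e+01, -3.68590879e+01, -7.74217051e-05,
        6.22648935e-03, -8.78000674e-05]), 'tool_pos': array([ 0.21778343, -0.6381894 ,  0.23006191]), 'tcp_rot': array([-3.09720541e+00, -5.13834839e-01,  3.94963126e-04]), 'wrist_force': array([-0.03778904, -0.23308742, -0.21653262]), 'torque': array([ 0.03306534, -0.0202246 ,  0.03213135]), 'width': 0.9955315350873633}
```

View pics/top0.png

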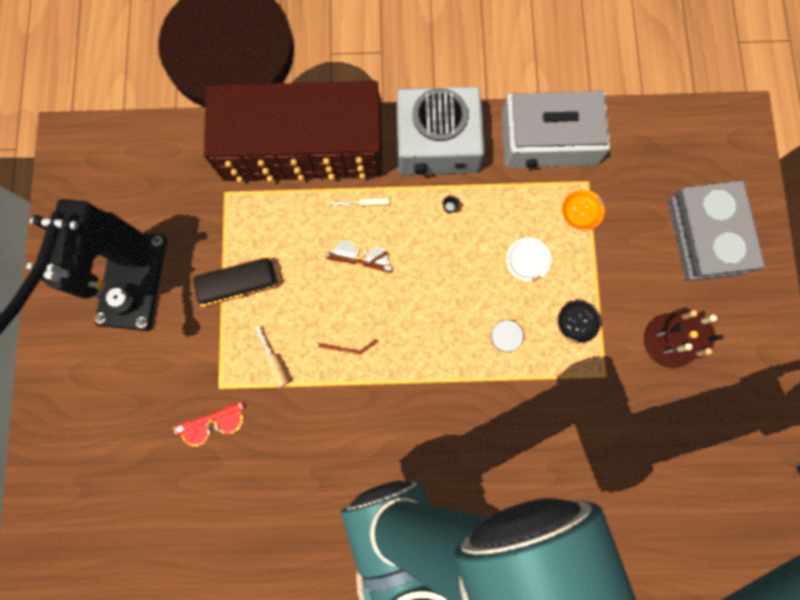

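View pics/scene0.png

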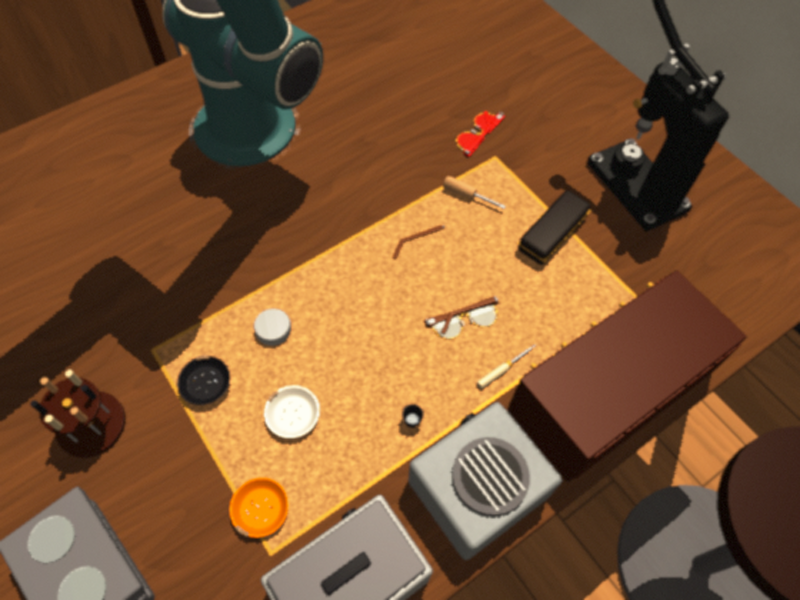

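The top view (800x600) shows four candidate discs: white dish (528,259), grey steel block (507,336), black dish (579,321) and orange dish (584,210). The white one with specks and rim chip fits the saucer. There are two frames, brown (360,258) and red (210,425, to be left alone). I'll confirm both picks in an enlarged crop.

```bash
python3 - <<'E'
from h import *
a=np.load("pics/top0.npy")[:,:,::-1];s=np.load("pics/scene0.npy")[:,:,::-1]
# top crop frame u 222-282, v165-195 ; saucer u 340-395; scene frame u 290-355 v200-240
f=lambda im,u,v,w,h,k:cv2.resize(im[v:v+h,u:u+w],(w*k,h*k),interpolation=cv2.INTER_CUBIC)
A=f(a,222,162,66,37,12);B=np.hstack([f(s,292,202,66,46,6),f(a,334,158,66,46,6)])
cv2.imwrite("pics/crop0.png",np.vstack([A,B]))
for n,u,v,z in [("saucer",528,259,.018),("block",507,336,.022),("hingeR",390,268,.012),("endL",328,255,.012),("temple",350,347,.004),("loupe",451,204,.03)]:
    print(n,pix2w("top",u*.7,v*.7,z).round(3))
E
```

```text
saucer [ 0.604 -0.244  0.018]
block [ 0.447 -0.191  0.022]
hingeR [0.596 0.038 0.012]
endL [0.627 0.164 0.012]
temple [0.437 0.122 0.004]
loupe [ 0.723 -0.092  0.03 ]
```

View pics/crop0.png

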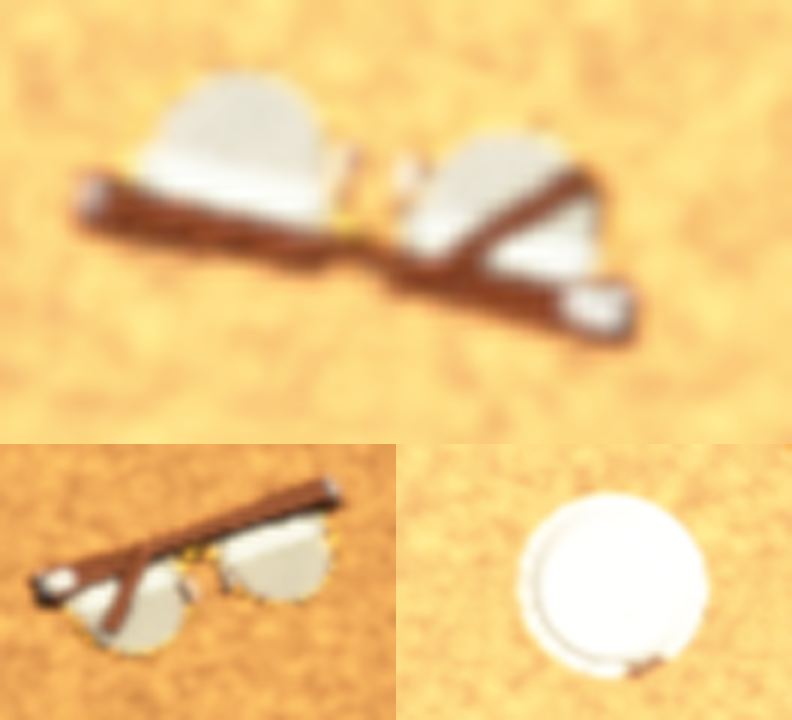

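Confirmed. The white dish has the chip in its rim and screws inside. The folded temple's bent tip crosses the right lens, so the temple is attached at the left end (+y) and the bare hinge is the bright steel at the right end, crop (597,307). I'll drag the saucer with shut fingertips inside it, pushing on its +y inner wall, which is stable and keeps the saucer down.

Emit:
jog_arm:
  plan:
    - {"claw":1,"turn":9.4}
    - {"claw":1,"turn":9.4}
    - {"claw":1,"x":0.038,"y":-0.039}
    - {"claw":1,"x":0.038,"y":-0.039}
    - {"claw":1,"x":0.038,"y":-0.039}
    - {"claw":1,"x":0.038,"y":-0.039}
    - {"claw":1,"x":0.038,"y":-0.039}
    - {"claw":1,"x":0.038,"y":-0.039}
    - {"claw":1,"x":0.038,"y":-0.039}
    - {"claw":1,"x":0.038,"y":-0.039}
  newtons: 20

```text
schema error: expected keys claw, x, y, z, turn
```

Emit:
jog_arm:
  plan:
    - {"claw":1,"x":0.027,"y":-0.028,"z":0.03}
    - {"claw":1,"x":0.027,"y":-0.028,"z":0.03}
    - {"claw":1,"x":0.026,"y":-0.027,"z":0.03}
    - {"claw":1}
    - {"claw":1}

```text
schema error: expected keys claw, x, y, z, turn
```

```bash
python3 - <<'E'
from h import *
from scipy.spatial.transform import Rotation as R
print("hinge",pix2w("top",271.75,187.6,.012),"saucer",pix2w("top",334+614/6,158+(585-444)/6,.018))
s=bot.read_state();print(s["time"],s["tool_pos"],R.from_rotvec(s["tcp_rot"]).as_matrix().round(3),s["width"],s["wrist_force"],s["q"])
P=bot.camera_params("wrist");im=bot.read_camera("wrist");print(P)
np.save("pics/w1.npy",im);np.save("pics/P1.npy",P)
cv2.imwrite("pics/w1.png",cv2.resize(im[:,:,::-1],(800,600)))
E
```

```text
hinge [0.59568411 0.04129713 0.012     ] saucer [ 0.59790852 -0.43841256  0.018     ]
0.1 [ 0.21778343 -0.6381894   0.23006191] [[ 0.946  0.323 -0.001]
 [ 0.323 -0.946  0.002]
 [ 0.    -0.002 -1.   ]] 0.9955315350873633 [-0.03778904 -0.23308742 -0.21653262] [-1.27887608e+00  2.64693089e-01  1.60526395e+00  1.20751586e-05
  1.27370417e+00 -3.68938917e-02]
{'fx': 325.19226210127806, 'fy': 325.19226210127806, 'cx': 278.8227154106445, 'cy': 211.00051793168615, 'world_to_cam': array([[ 3.23609906e-01, -9.46190480e-01, -4.52627201e-04,
        -6.73581049e-01],
       [ 9.08069633e-01,  3.10706407e-01, -2.80839937e-01,
         3.67823576e-02],
       [ 2.65868709e-01,  9.04715686e-02,  9.59754513e-01,
        -3.77007219e-01],
       [ 0.00000000e+00,  0.00000000e+00,  0.00000000e+00,
         1.00000000e+00]])}
```

View pics/w1.png

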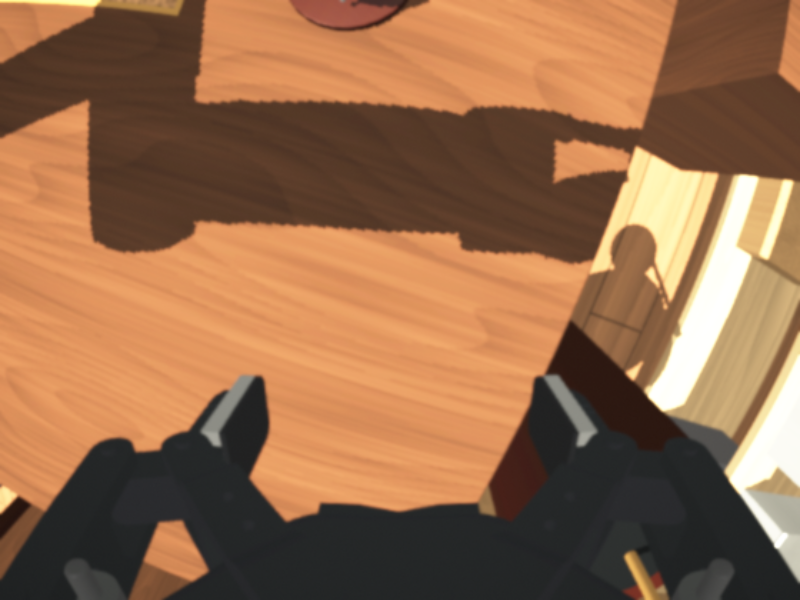

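All five keys are needed in every row, so both moves were refused and the arm hasn't moved. The wrist picture shows only bare table. Resending.

Emit:
jog_arm:
  plan:
    - {"claw":1,"x":0,"y":0,"z":0,"turn":9.4}
    - {"claw":1,"x":0,"y":0,"z":0,"turn":9.4}
    - {"claw":1,"x":0.038,"y":-0.039,"z":0,"turn":0}
    - {"claw":1,"x":0.038,"y":-0.039,"z":0,"turn":0}
    - {"claw":1,"x":0.038,"y":-0.039,"z":0,"turn":0}
    - {"claw":1,"x":0.038,"y":-0.039,"z":0,"turn":0}
    - {"claw":1,"x":0.038,"y":-0.039,"z":0,"turn":0}
    - {"claw":1,"x":0.038,"y":-0.039,"z":0,"turn":0}
    - {"claw":1,"x":0.038,"y":-0.039,"z":0,"turn":0}
    - {"claw":1,"x":0.038,"y":-0.039,"z":0,"turn":0}
  newtons: 20

```text
time: 1.4
tool_pos: [0.5226, -0.3251, 0.231]
tcp_rot: [-3.142, -0.001, 0.0]
wrist_force: [1.7, -0.3, -0.1]
width: 0.0
```

Emit:
jog_arm:
  plan:
    - {"claw":1,"x":0.027,"y":-0.028,"z":0.03,"turn":0}
    - {"claw":1,"x":0.027,"y":-0.028,"z":0.03,"turn":0}
    - {"claw":1,"x":0.026,"y":-0.027,"z":0.03,"turn":0}
    - {"claw":1,"x":0,"y":0,"z":0,"turn":0}
    - {"claw":1,"x":0,"y":0,"z":0,"turn":0}

```text
time: 2.02
tool_pos: [0.6015, -0.2438, 0.1413]
tcp_rot: [3.141, 0.002, -0.001]
wrist_force: [-0.4, -0.9, 1.1]
width: -0.003
```

```bash
cat > look.py <<'E'
from h import *
import sys
from scipy.spatial.transform import Rotation as R
s=bot.read_state();print(s["time"],s["tool_pos"].round(4),R.from_rotvec(s["tcp_rot"]).as_matrix()[:2,:2].round(3).tolist(),s["width"],s["wrist_force"].round(2))
k=sys.argv[1];P=bot.camera_params("wrist");im=bot.read_camera("wrist")
np.save(f"pics/{k}.npy",P)
cv2.imwrite(f"pics/{k}.png",cv2.resize(im[:,:,::-1],(800,600)))
E
python3 look.py w2
```

```text
2.025 [ 0.6015 -0.2438  0.1413] [[1.0, 0.001], [0.001, -1.0]] -0.0032408158967240233 [-0.43 -0.86  1.1 ]
```

View pics/w2.png

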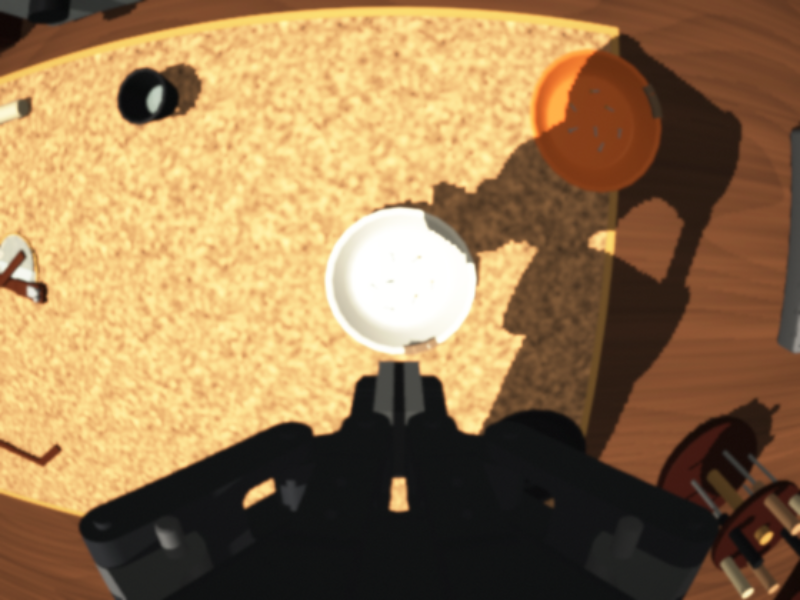

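The wrist view shows the saucer (rim u 327–476, v 208–352, centre ≈ (401,280)), the shut fingertips at (400,365), and the bare hinge at the left edge (~(37,292)).

```bash
python3 - <<'E'
from h import *
P=np.load("pics/w2.npy",allow_pickle=True).item()
for n,u,v,z in [("L",327,280,.018),("R",476,278,.018),("T",401,208,.018),("B",401,352,.018),("hinge",37,292,.012),("tip shut",400,365,.141)]:
    print(n,pix2w("wrist",u*.7,v*.7,z,P).round(4))
E
```

```text
L [ 0.6079 -0.2013  0.018 ]
R [ 0.6093 -0.2895  0.018 ]
T [ 0.6501 -0.2449  0.018 ]
B [ 0.5623 -0.2452  0.018 ]
hinge [0.6001 0.032  0.012 ]
tip shut [ 0.6087 -0.2438  0.141 ]
```

Emit:
jog_arm:
  plan:
    - {"claw":1,"x":0.005,"y":0.001,"z":0.03,"turn":0}
    - {"claw":1,"x":0,"y":0,"z":0.03,"turn":0}
    - {"claw":1,"x":0,"y":0,"z":0.03,"turn":0}
    - {"claw":1,"x":0,"y":0,"z":0.016,"turn":0}
    - {"claw":1,"x":0,"y":0,"z":0.012,"turn":0}
    - {"claw":1,"x":0,"y":0,"z":0.006,"turn":0}
    - {"claw":1,"x":0,"y":0,"z":0.005,"turn":0}
    - {"claw":1,"x":0,"y":0,"z":0,"turn":0}
    - {"claw":1,"x":0,"y":0,"z":0,"turn":0}

```text
time: 3.2
tool_pos: [0.6072, -0.2447, 0.0129]
tcp_rot: [3.141, 0.001, 0.001]
wrist_force: [-0.4, -0.2, 0.8]
width: 0.003
```

Emit:
jog_arm:
  plan:
    - {"claw":1,"x":0,"y":-0.004,"z":0,"turn":0}
    - {"claw":1,"x":0,"y":-0.004,"z":0,"turn":0}
    - {"claw":1,"x":0,"y":-0.004,"z":0,"turn":0}
    - {"claw":1,"x":0,"y":-0.003,"z":0,"turn":0}
    - {"claw":1,"x":0,"y":-0.003,"z":0,"turn":0}
    - {"claw":1,"x":0,"y":-0.003,"z":0,"turn":0}
    - {"claw":1,"x":0,"y":-0.003,"z":0,"turn":0}
    - {"claw":1,"x":0,"y":-0.003,"z":0,"turn":0}
    - {"claw":1,"x":0,"y":-0.003,"z":0,"turn":0}
    - {"claw":1,"x":0,"y":-0.003,"z":0,"turn":0}

```text
time: 4.45
tool_pos: [0.6067, -0.2116, 0.0123]
tcp_rot: [3.141, 0.001, 0.0]
wrist_force: [0.9, -1.2, 0.8]
width: 0.003
```

```bash
python3 look.py w3
```

```text
4.45 [ 0.6067 -0.2116  0.0123] [[1.0, 0.001], [0.001, -1.0]] 0.002571530683021094 [ 0.9  -1.18  0.8 ]
```

View pics/w3.png

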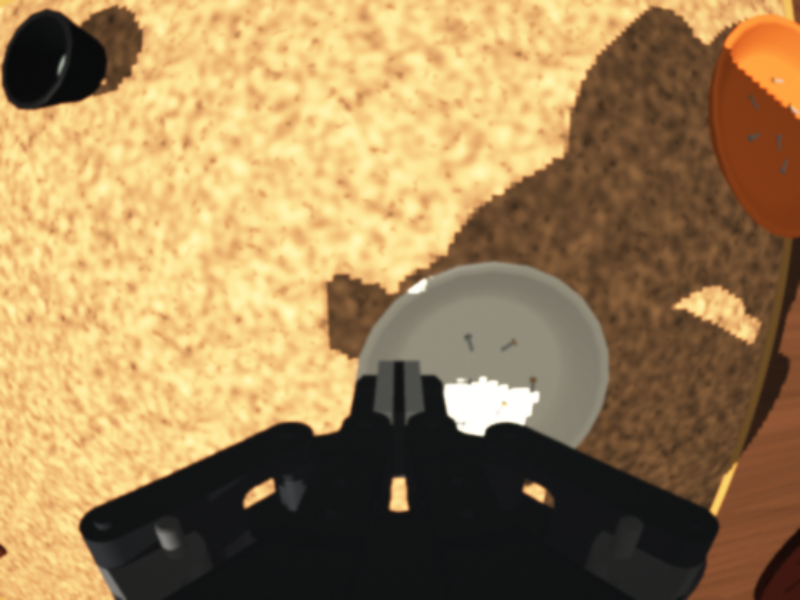

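The fingers stand inside the dish against its left wall (left rim u≈360, right rim u≈608), so the TCP leads the centre by about 30 mm. It is flat and the forces are small. Dragging on.

Emit:
jog_arm:
  plan:
    - {"claw":1,"x":0,"y":-0.004,"z":0,"turn":0}
    - {"claw":1,"x":0,"y":-0.006,"z":0,"turn":0}
    - {"claw":1,"x":-0.0005,"y":-0.008,"z":0,"turn":0}
    - {"claw":1,"x":-0.0005,"y":-0.01,"z":0,"turn":0}
    - {"claw":1,"x":-0.0005,"y":-0.01,"z":0,"turn":0}
    - {"claw":1,"x":-0.0005,"y":-0.01,"z":0,"turn":0}
    - {"claw":1,"x":-0.0005,"y":-0.01,"z":0,"turn":0}
    - {"claw":1,"x":-0.0005,"y":-0.01,"z":0,"turn":0}
    - {"claw":1,"x":-0.0005,"y":-0.01,"z":0,"turn":0}
    - {"claw":1,"x":-0.0005,"y":-0.01,"z":0,"turn":0}

```text
time: 5.75
tool_pos: [0.6026, -0.1229, 0.0123]
tcp_rot: [3.142, 0.001, 0.0]
wrist_force: [0.9, -1.8, 1.0]
width: 0.001
```

Emit:
jog_arm:
  plan:
    - {"claw":1,"x":-0.0005,"y":-0.01,"z":0,"turn":0}
    - {"claw":1,"x":-0.0005,"y":-0.01,"z":0,"turn":0}
    - {"claw":1,"x":-0.0005,"y":-0.01,"z":0,"turn":0}
    - {"claw":1,"x":-0.0005,"y":-0.01,"z":0,"turn":0}
    - {"claw":1,"x":-0.0005,"y":-0.008,"z":0,"turn":0}
    - {"claw":1,"x":-0.0005,"y":-0.008,"z":0,"turn":0}
    - {"claw":1,"x":-0.0005,"y":-0.006,"z":0,"turn":0}
    - {"claw":1,"x":0,"y":-0.005,"z":0,"turn":0}
    - {"claw":1,"x":0,"y":-0.003,"z":0,"turn":0}
    - {"claw":1,"x":0,"y":0,"z":0,"turn":0}

```text
time: 7.0
tool_pos: [0.599, -0.0533, 0.0123]
tcp_rot: [-3.141, -0.001, 0.0]
wrist_force: [0.2, -0.4, 0.8]
width: -0.0
```

```bash
python3 look.py w4
```

```text
7.0 [ 0.599  -0.0533  0.0123] [[1.0, 0.001], [0.001, -1.0]] -0.0002704001564002502 [ 0.18 -0.41  0.84]
```

View pics/w4.png

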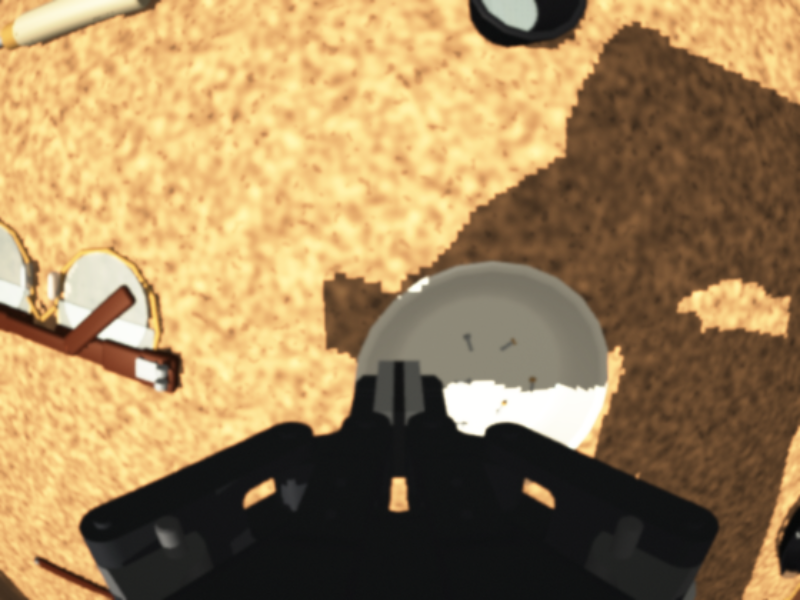

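The saucer follows rigidly (rim u 358–608). The bare hinge's steel patch is at about (160,373), with the frame end at u≈180.

```bash
python3 - <<'E'
from h import *
P=np.load("pics/w4.npy",allow_pickle=True).item()
for n,u,v,z in [("L",358,362,.018),("R",608,362,.018),("T",490,262,.018),("hinge",160,373,.012),("frame end",181,372,.01),("patchL",138,368,.012)]:
    print(n,pix2w("wrist",u*.7,v*.7,z,P).round(4))
im=cv2.imread("pics/w4.png")[330:410,110:210]
cv2.imwrite("pics/c4.png",cv2.resize(im,(750,600),interpolation=cv2.INTER_CUBIC))
E
```

```text
L [ 0.6099 -0.0399  0.018 ]
R [ 0.6084 -0.1249  0.018 ]
T [ 0.6425 -0.0804  0.018 ]
hinge [0.6005 0.0357 0.012 ]
frame end [0.6005 0.0275 0.01  ]
patchL [0.6021 0.0454 0.012 ]
```

View pics/c4.png

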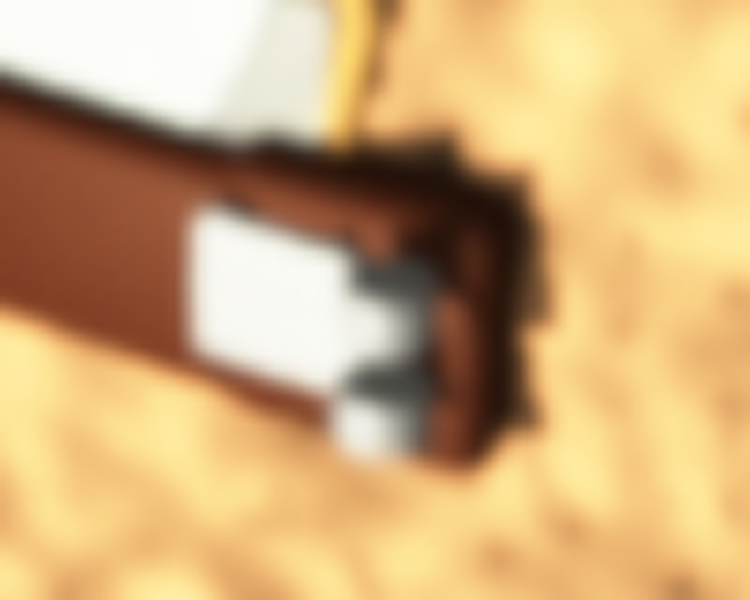

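Emit:
jog_arm:
  plan:
    - {"claw":1,"x":0,"y":-0.005,"z":0,"turn":0}
    - {"claw":1,"x":0,"y":-0.007,"z":0,"turn":0}
    - {"claw":1,"x":0,"y":-0.008,"z":0,"turn":0}
    - {"claw":1,"x":0,"y":-0.008,"z":0,"turn":0}
    - {"claw":1,"x":0,"y":-0.008,"z":0,"turn":0}
    - {"claw":1,"x":0,"y":-0.006,"z":0,"turn":0}
    - {"claw":1,"x":0,"y":-0.003,"z":0,"turn":0}
    - {"claw":1,"x":0,"y":-0.002,"z":0,"turn":0}
    - {"claw":1,"x":0,"y":0,"z":0,"turn":0}
    - {"claw":1,"x":0,"y":0,"z":0,"turn":0}

```text
time: 8.3
tool_pos: [0.599, -0.0066, 0.0123]
tcp_rot: [-3.141, -0.001, 0.0]
wrist_force: [0.1, -0.1, 0.2]
width: -0.0
```

Emit:
jog_arm:
  plan:
    - {"claw":1,"x":0,"y":0.005,"z":0,"turn":0}
    - {"claw":1,"x":0,"y":0.01,"z":0,"turn":0}
    - {"claw":1,"x":0,"y":0.01,"z":0,"turn":0}
    - {"claw":1,"x":0,"y":0,"z":-0.01,"turn":0}
    - {"claw":1,"x":0,"y":0,"z":-0.02,"turn":0}
    - {"claw":1,"x":-0.02,"y":0,"z":-0.03,"turn":0}
    - {"claw":1,"x":-0.02,"y":-0.02,"z":-0.03,"turn":0}
    - {"claw":1,"x":0,"y":-0.02,"z":0,"turn":0}
    - {"claw":1,"x":0,"y":0,"z":0,"turn":0}
    - {"claw":1,"x":0,"y":0,"z":0,"turn":0}

```text
time: 9.55
tool_pos: [0.5588, 0.0086, 0.1015]
tcp_rot: [3.141, 0.003, -0.002]
wrist_force: [-0.7, -0.6, 0.3]
width: 0.0
```

```bash
python3 look.py w5
```

```text
9.55 [0.5588 0.0086 0.1015] [[1.0, 0.002], [0.002, -1.0]] 0.0003744622437828005 [-0.67 -0.56  0.29]
```

View pics/w5.png

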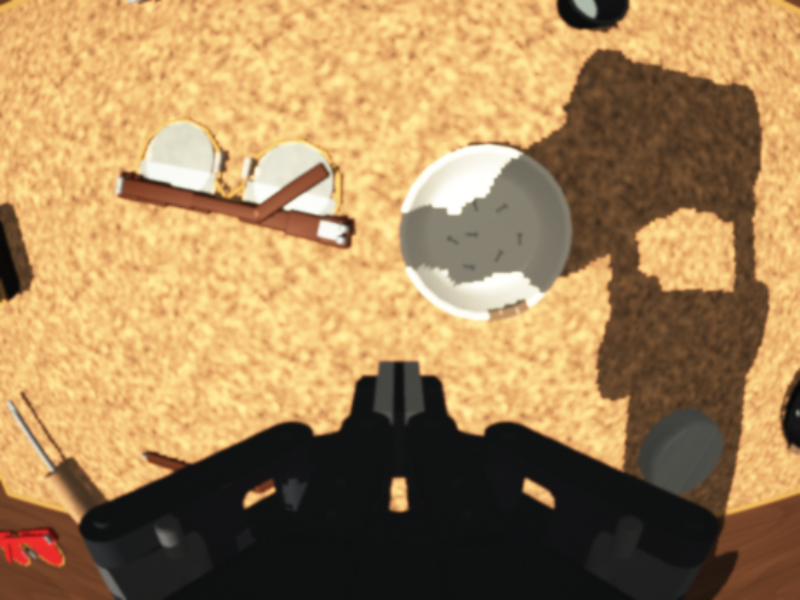

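The saucer sits flat (rim u 400–572, v 143–320, centre (486,231)). The bare hinge knuckles are at ≈ (343,235), with a clear gap between the two.

```bash
python3 - <<'E'
from h import *
P=np.load("pics/w5.npy",allow_pickle=True).item()
f=lambda u,v,z:pix2w("wrist",u*.7,v*.7,z,P)
L,R,T,B=f(400,231,.018),f(572,231,.018),f(486,143,.018),f(486,320,.018);h=f(343,235,.012)
c=np.array([(T+B)[0]/2,(L+R)[1]/2]);print(c,R-L,T-B,h,np.hypot(*(h[:2]-c)))
E
```

```text
[ 0.59855265 -0.03576898] [ 0.00189514 -0.08791987  0.        ] [0.0895829  0.00337946 0.        ] [0.59673502 0.03683572 0.012     ] 0.07262745138452066
```

The saucer's centre is 73 mm from the hinge, so its rim is about 28 mm off. The size check gives 88–90 mm. Now pointing.

Emit:
jog_arm:
  plan:
    - {"claw":1,"x":0.019,"y":-0.014,"z":0,"turn":0}
    - {"claw":1,"x":0.019,"y":-0.0135,"z":0,"turn":0}
    - {"claw":1,"x":0,"y":0,"z":0.02,"turn":0}
    - {"claw":1,"x":0,"y":0,"z":0.02,"turn":0}
    - {"claw":1,"x":0,"y":0,"z":0.015,"turn":0}
    - {"claw":1,"x":0,"y":0,"z":0.01,"turn":0}
    - {"claw":1,"x":0,"y":0,"z":0.005,"turn":0}
    - {"claw":1,"x":0,"y":0,"z":0.004,"turn":0}
    - {"claw":1,"x":0,"y":0,"z":0,"turn":0}
    - {"claw":1,"x":0,"y":0,"z":0,"turn":0}

```text
time: 10.85
tool_pos: [0.5975, 0.036, 0.0289]
tcp_rot: [-3.142, -0.001, -0.002]
wrist_force: [-0.3, -0.1, 0.8]
width: 0.002
```

```bash
python3 look.py w6
```

```text
10.85 [0.5975 0.036  0.0289] [[1.0, 0.001], [0.001, -1.0]] 0.0023476178098773503 [-0.26 -0.08  0.77]
```

View pics/w6.png

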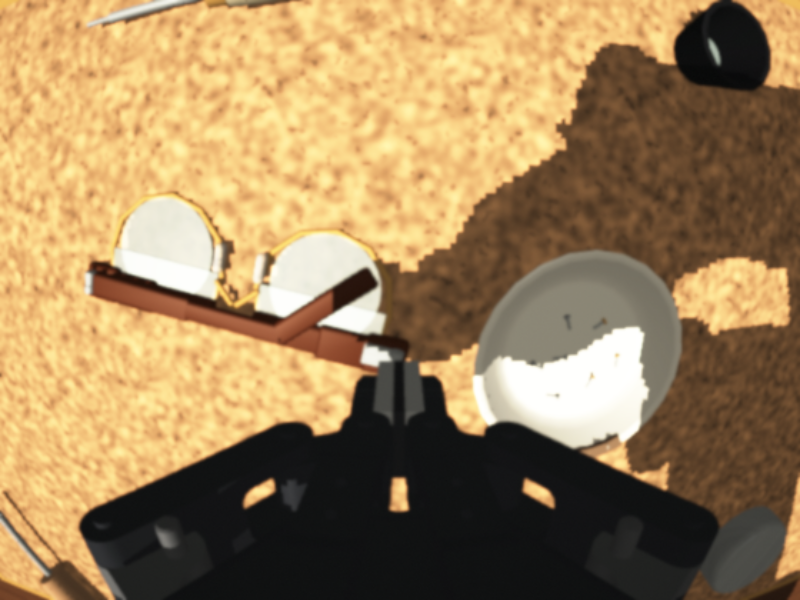

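The fingertips (400,365) stand directly over the bare hinge, with its plate visible at (380,353) just beside them, clear of the frame and saucer. Holding for over 3 s.

Emit:
jog_arm:
  plan:
    - {"claw":1,"x":0,"y":0,"z":0,"turn":0}
    - {"claw":1,"x":0,"y":0,"z":0,"turn":0}
    - {"claw":1,"x":0,"y":0,"z":0,"turn":0}
    - {"claw":1,"x":0,"y":0,"z":0,"turn":0}
    - {"claw":1,"x":0,"y":0,"z":0,"turn":0}
    - {"claw":1,"x":0,"y":0,"z":0,"turn":0}
    - {"claw":1,"x":0,"y":0,"z":0,"turn":0}
    - {"claw":1,"x":0,"y":0,"z":0,"turn":0}
    - {"claw":1,"x":0,"y":0,"z":0,"turn":0}
    - {"claw":1,"x":0,"y":0,"z":0,"turn":0}

```text
time: 12.15
tool_pos: [0.597, 0.0359, 0.0283]
tcp_rot: [-3.142, -0.001, -0.0]
wrist_force: [-0.0, -0.1, -0.8]
width: 0.006
```

Emit:
jog_arm:
  plan:
    - {"claw":1,"x":0,"y":0,"z":0,"turn":0}
    - {"claw":1,"x":0,"y":0,"z":0,"turn":0}
    - {"claw":1,"x":0,"y":0,"z":0,"turn":0}
    - {"claw":1,"x":0,"y":0,"z":0,"turn":0}
    - {"claw":1,"x":0,"y":0,"z":0,"turn":0}
    - {"claw":1,"x":0,"y":0,"z":0,"turn":0}
    - {"claw":1,"x":0,"y":0,"z":0,"turn":0}
    - {"claw":1,"x":0,"y":0,"z":0,"turn":0}
    - {"claw":1,"x":0,"y":0,"z":0,"turn":0}
    - {"claw":1,"x":0,"y":0,"z":0,"turn":0}

```text
time: 13.4
tool_pos: [0.597, 0.0359, 0.0283]
tcp_rot: [-3.142, -0.001, -0.0]
wrist_force: [0.3, 1.1, -0.1]
width: 0.001
```

Emit:
jog_arm:
  plan:
    - {"claw":1,"x":0,"y":0,"z":0,"turn":0}
    - {"claw":1,"x":0,"y":0,"z":0,"turn":0}
    - {"claw":1,"x":0,"y":0,"z":0,"turn":0}
    - {"claw":1,"x":0,"y":0,"z":0,"turn":0}
    - {"claw":1,"x":0,"y":0,"z":0,"turn":0}
    - {"claw":1,"x":0,"y":0,"z":0,"turn":0}
    - {"claw":1,"x":0,"y":0,"z":0,"turn":0}
    - {"claw":1,"x":0,"y":0,"z":0,"turn":0}

```text
time: 14.4
tool_pos: [0.597, 0.0359, 0.0283]
tcp_rot: [-3.142, -0.001, 0.0]
wrist_force: [-0.3, 0.1, 0.3]
width: 0.001
```

```bash
python3 - <<'E'
from h import *
s=bot.read_state();print(s["time"],s["tool_pos"],s["wrist_force"])
print(bot.finish_job())
E
```

```text
14.4 [0.59697237 0.03592208 0.02826318] [-0.3008101   0.05055499  0.27602898]
the job is handed in; nothing more can be done
None
```

I slid the white saucer up to the bare hinge and pointed at the hinge for about 3.5 s. I then handed the job in at 14.4 s with the arm still pointing; no verdict is reported.

- **Saucer:** I dragged it flat across the mat with shut fingertips against its inner wall. The last measurement puts its centre about 73 mm from the bare hinge, so the rim is about 28 mm away. It is clear of the frame in the picture.
- **Pointing:** The fingertips held about 16 mm above the hinge top and about 1 mm off its measured position sideways. The wrist force showed only sensor noise, about 1 N or less.
- **Other things:** In the last picture the frame looked undisturbed. I did not re-measure the frame or the other things against their starting positions.
- **Disagreements:** The overhead camera's first estimate of the hinge was about 4 mm off the close-up views, and I used the close-ups. My first two move calls were refused for their format, and nothing moved.

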